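# Hang the potting tamper on the airing rail, over its saucer

### The arm

A 6-joint arm with a two-finger parallel gripper is mounted at the origin on the work surface. World frame = base frame: x ahead of the robot, y to its left, z up, the work surface at z = 0. Lengths are in m, angles in rad, forces in N, time in s.
With the tool pointing down it reaches from about 0.25 to 0.775 m from the base axis. Payload 4 kg.
Tool frame: the origin (TCP) lies midway between the tips of the shut fingers; the grasp point (between the pads) lies 19 mm behind it (grip_point_offset is the distance from the TCP to the grasp point, in m); z points along the fingers, y is the line along which they close (so a half turn about z gives the same grasp; the last joint's range is limited). The gripper opens to 94 mm and grips with 3 to 60 N. Pads are 16 mm wide; open, the fingers measure 119 mm over their backs; the gripper's body (75 mm by 177 mm) begins 78 mm behind the grasp point.
Start: joints at [-1.306, 0.087, 1.371, -0, 1.684, -0.103], TCP at [0.198, -0.513, 0.181] pointing down, gripper open.
Joint ranges: [-3.1, 3.1], [-0.76, 2.03], [0.27, 2.55], [-1.08, 4.22], [0.17, 2.65], [-2.57, 2.57]. Speed limits (rad/s): [2.79, 2.79, 3.14, 3.14, 3.14, 3.14].

### API

Orientations are given as [roll, pitch, yaw] about the fixed x, y, z axes, in that order (R = Rz(yaw) Ry(pitch) Rx(roll)).
In Python, from bench import * gives the robot as it stands.
- The arm moves only by the tool carry_out, never from a script. Its argument "commands" is a list of rows, each a list of 6 numbers: the shift along the tool's x, y, z in m, then the turn, a rotation vector about the tool's x, y, z in rad. In form: [[tx, ty, tz, rx, ry, rz], ...]. A call has exactly 5 rows; each row is the pose to reach, as a shift and turn from the pose commanded when the call began, along the tool's axes at that moment; what a row does not reach only later rows make up. A row lasts 1/10 s, in which the tool goes at most 50 mm and 8.59 degrees, less where a joint would pass 70% of its speed; a pose out of reach is approached as far as the arm can. A call with a gripper value outside its range is refused whole. "jaw" is the opening, from 0 (shut) to 1 (fully open), set as the call begins (left out, the last holds). The fingers move at their own pace and stop on an object; the grip force is fixed at half the most. Time passes only in rows, so rows that repeat a pose let the fingers close, or fill a call up. It gives the time, the measured TCP pose, the force, the opening and the grip force at its end, in the units of the state.
- get_obs(): the state, without advancing time (a new reading comes with each control period).
- snapshot(name): name is "side" or "top"; returns a dict with "img" (420x560x3 uint8, red, green, blue), "range_z" (420x560 float32, m along the optical axis (not along the pixel's ray), 0 where there is no reading), "fx", "fy", "cx", "cy" (pixels), "R" (3x3) and "t" (3): a world point X has camera coordinates R X + t. Camera axes: x right, y down, z forward; pixel columns grow to the right and rows downward; lengths in m; the calibration is good to about 2 mm. A picture is of the moment at which its call begins.
- close_job(): hands the job in; it is judged then, once.
The state is a dict: "time": time; "joint_positions": joint angles; "qvel": joint speeds; "joint_torque": joint torques, N m; "tool_pos": TCP position; "ee_rot": TCP orientation; "wrist_force": force on the tool from outside, world axes, zero at the start; "wrist_torque": the same for the moment, N m; "width": finger opening in m; "finger_force": force on a finger pad.
Only numpy, scipy, OpenCV 4.12 (cv2) and the standard library are available. Lean on these libraries where they do the work, as an engineer would, in place of code of your own. Each camera call takes 0.05 s, during which the arm holds its last target. There are 200 camera calls.

### The job

Pull the washed potting tamper up out of the steel tin and hook it onto the airing rail at the yellow band. Then slide it along the rail, keeping it hooked on, to the blue band, so that it is left hanging there to drip into the clay saucer. Leave the tin, saucer, jar and pail standing where they are.

Things in the scene. Friction and masses are not known exactly. Their poses are not given: they have to be found in the camera images.
- tamper: Potting tamper, one rigid piece 201 mm tall, about 130 g, upright in the tin. Origin: centre of the underside; z runs up the tool. Heights in mm: wooden foot 44 mm diameter (0 to 22), tapering to a 7 mm steel stem (45 to 82, on the axis), which bends to x = -17.5 at 112 and goes into a half-round hook over the axis; above the hook a wooden grip (156 to 201). All lies in the tool's xz plane.
- hook_top (a point): Inside top of the tamper's hook, on its axis, 150 mm above its underside; it rests on top of the rail. Same axes as the tamper. The hook is a half circle of inner radius 14 mm, its free end at x = +17.5 mm (underside 18 mm below this point). The mouth is open on the +x side, from 18 to 65 mm below this point: the rail goes in there from +x, then up into the hook.
- grip (a point): Where to hold the tamper from above: on its axis in the wooden grip, 181 mm above its underside. The grip is 24 mm (tool x) by 16 mm (tool y), from 25 mm below to 20 mm above this point. Same axes as the tamper.
- rail_mid (a point): Middle of the airing rail: a fixed horizontal steel bar, 12 mm diameter, 500 mm long, its centre line 214 mm above the ledge, on an upright post (14 mm) at each end, with nothing higher than the rail but a 20 mm end ball. The point is on the bar's centre line; y runs along the bar, z up, x across, away from the robot.
- yellow_band: Yellow band on the rail, 30 mm long, painted thin; where the tamper is hooked on. Origin: its middle, on the rail's centre line; y along the rail. It may be on either side of the blue band.
- blue_band: Blue band on the rail, 30 mm long, painted thin; where the tamper is to end. Origin: its middle, on the rail's centre line; y along the rail.
- tin: Open round stainless tin, 72 mm outer diameter, 85 mm high, wall 2 mm, floor 3 mm thick, about 400 g, loose on the ledge. Origin: centre of its underside.
- saucer: Clay saucer, 116 mm diameter, 22 mm high, loose, under the blue band. Origin: centre of its underside.
- jar: Closed green glass jar, 80 mm diameter, 130 mm high, to the left. Origin: centre of its underside.
- pail: Blue plastic pail, 196 mm diameter at the rim, 170 mm high, to the right. Origin: centre of its underside.

How it is judged:
By the outcome, as a careful person would: the job done as asked, in the order asked, and still so for the second after the job is handed in, with the robot touching nothing.
It also fails if it takes over 48 s, if anything falls off the work surface, if the arm or the gripper's body presses on something with over 40 N, if the wrist force passes 120 N, or if a joint passes its speed limit or range.

## Working session

There is one attempt and no reset: what is moved stays moved. The work goes in short steps, Python scripts to look and compute and a tool call to move; the robot and the scene stay as the last step left them, time stands still between calls to the robot, and variables do not carry over. Pictures are saved under pics/ and viewed, at most 10 in all, crops included, and the job is handed in when it is done.

Besides the shell and the picture viewer there is one more tool, called after "Emit:" by a JSON object that holds its "method" and its "body". carry_out: Moves the arm, as the interface text tells. Its arguments: {"type":"object","properties":{"commands":{"type":"array","items":{"type":"array","items":{"type":"number"}}},"jaw":{"type":"number"}},"required":["commands"]}

```bash
mkdir -p pics; python3 - <<'E'
from bench import *
import cv2,numpy as np
for n in("side","top"):
    s=snapshot(n);np.savez(f"pics/{n}0.npz",**s);cv2.imwrite(f"pics/{n}0.png",s["img"][:,:,::-1])
    R,t=np.array(s["R"]),np.array(s["t"]);print(n,s["fx"],s["cx"],s["cy"],(-R.T@t).round(3),R.round(2).tolist())
o=get_obs();print(o)
E
```

```text
side 403.9475194617581 272.9070440250429 208.53138443704074 [ 0.515 -0.697  0.863] [[1.0, -0.06, 0.01], [-0.03, -0.73, -0.68], [0.05, 0.68, -0.73]]
top 378.9375753689035 282.8399081141851 206.29296011959667 [ 0.357 -0.04   1.113] [[-0.03, -1.0, 0.01], [-0.98, 0.03, -0.21], [0.21, -0.01, -0.98]]
{'time': 0.1, 'joint_positions': array([-1.30612000e+00,  8.78722303e-02,  1.37209090e+00,  1.03220647e-05,
        1.68360336e+00, -1.03044849e-01]), 'qvel': array([ 0.00023436, -0.00323713, -0.00380915, -0.00075921, -0.00030523,
       -0.00024094]), 'joint_torque': array([ 1.97215682e-03, -3.41254056e+01, -3.03300977e+01,  7.21287285e-02,
        3.04567243e-02, -9.92369451e-05]), 'tool_pos': array([ 0.19760466, -0.51269599,  0.18013232]), 'ee_rot': array([-3.13963034e+00, -2.13238117e-04,  3.67722119e-01]), 'wrist_force': array([0.04608024, 0.60518426, 0.78727324]), 'wrist_torque': array([0.02506858, 0.05451299, 0.01038671]), 'finger_force': 0.0, 'width': 0.09392180810325454}
```

View pics/side0.png

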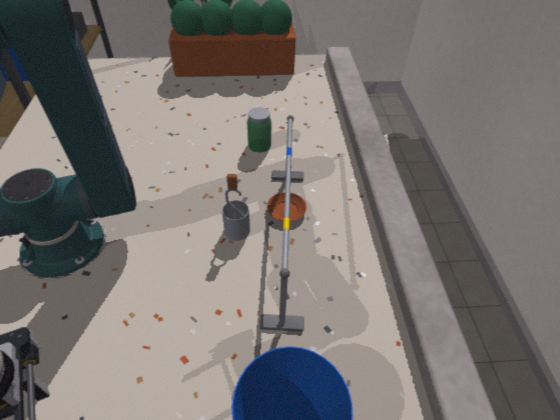

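View pics/top0.png

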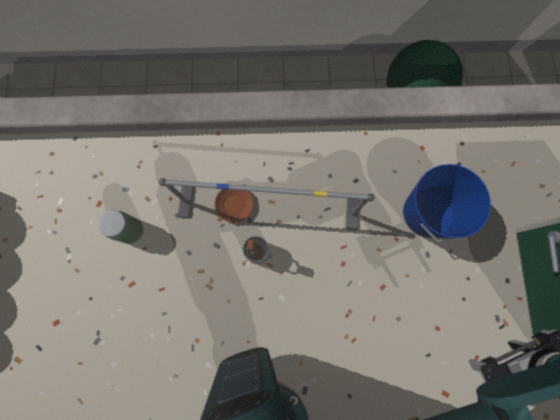

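The side view shows the tin at about (236,220) with the grip above it at (232,182), the rail from (290,119) to (285,271), blue at (290,152) and yellow at (287,223). In the top view the tin is at (256,250), blue at (222,186) and yellow at (320,193). I'll zoom in on the tamper and measure.

```bash
cat > h.py <<'E'
import numpy as np,cv2
from bench import *
def load(f): return dict(np.load(f))
def ray(s,u,v):
    d=s["R"].T@np.array([(u-s["cx"])/s["fx"],(v-s["cy"])/s["fy"],1]);return -s["R"].T@s["t"],d
def onz(s,u,v,z):
    c,d=ray(s,u,v);return c+d*(z-c[2])/d[2]
def tri(a,pa,b,pb):
    (c,d),(e,f)=ray(a,*pa),ray(b,*pb)
    k=np.linalg.lstsq(np.c_[d,-f],e-c,rcond=None)[0];p,q=c+d*k[0],e+f*k[1]
    return (p+q)/2,np.linalg.norm(p-q)
def blob(s,lo,hi,box):
    u0,v0,u1,v1=box;m=cv2.inRange(cv2.cvtColor(s["img"][v0:v1,u0:u1],cv2.COLOR_RGB2HSV),lo,hi)
    n,l,st,c=cv2.connectedComponentsWithStats(m);i=1+np.argmax(st[1:,4]);return c[i]+[u0,v0],st[i]
E
python3 - <<'E'
from h import *
S,T=load("pics/side0.npz"),load("pics/top0.npz")
Y=((22,150,120),(35,255,255));B=((105,120,90),(125,255,255))
for n,c,bs,bt in(("yellow",Y,(270,200,305,245),(300,180,340,205)),("blue",B,(275,140,305,165),(205,175,240,195))):
    a,b=blob(S,*c,bs),blob(T,*c,bt);print(n,a[0],a[1][4],b[0],b[1][4],tri(S,a[0],T,b[0]))
a=cv2.resize(S["img"][160:260,200:300],(600,600),interpolation=2)
b=cv2.resize(T["img"][215:285,220:320],(800,560),interpolation=2)
cv2.imwrite("pics/sc.png",a[:,:,::-1]);cv2.imwrite("pics/tc.png",b[:,:,::-1])
E
```

```text
yellow [286.04054054 223.18918919] 74 [320.61290323 193.06451613] 31 (array([ 0.5804853 , -0.14380249,  0.21782299]), np.float64(0.0002769414007339113))
blue [288.5        150.73333333] 30 [222.40540541 186.13513514] 37 (array([0.60508316, 0.09529395, 0.21789582]), np.float64(0.0002541360610478255))
```

View pics/sc.png

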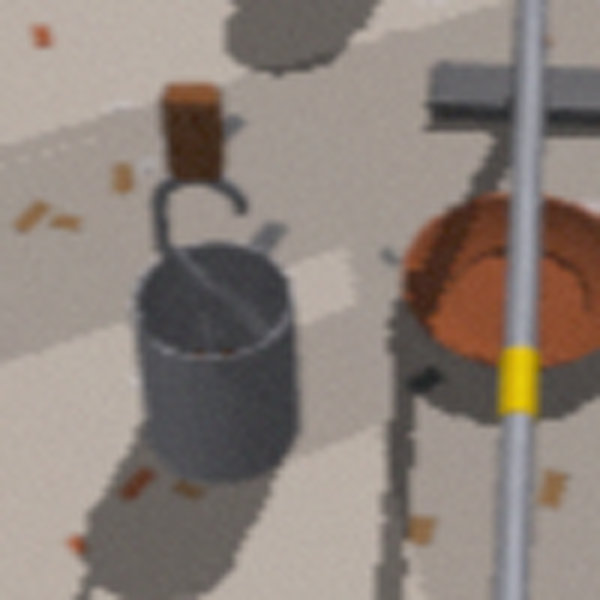

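View pics/tc.png

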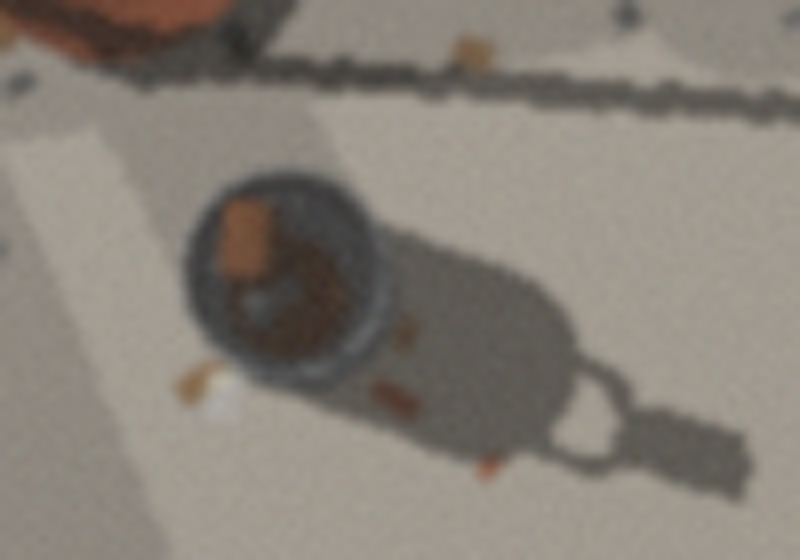

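The crops show the grip's top face at about side (232,176), with the hook's free end to its right at (240,195) and the bend to its left at (227,200). So the mouth faces the rail. Next I'll get the tamper's pose.

```bash
python3 - <<'E'
from h import *
S,T=load("pics/side0.npz"),load("pics/top0.npz")
def cloud(s,box):
    u0,v0,u1,v1=box;v,u=np.mgrid[v0:v1,u0:u1];z=s["range_z"][v0:v1,u0:u1]
    P=np.stack([(u-s["cx"])/s["fx"]*z,(v-s["cy"])/s["fy"]*z,z],-1).reshape(-1,3)
    return (P-s["t"])@s["R"]
for n,s,b in(("S",S,(220,165,250,200)),("T",T,(240,235,262,262))):
    P=cloud(s,b);Q=P[(P[:,2]>.193)&(P[:,2]<.215)];print(n,"griptop",len(Q),Q.mean(0).round(4),Q.min(0).round(3),Q.max(0).round(3))
    if len(Q)>4: print(cv2.minAreaRect((Q[:,:2]*1e3).astype(np.float32)))
# top-face edges by tri
print(tri(S,(232,175.7),T,(220+245/8,215+222/8)))
for z in(.2,.204): print("S",onz(S,232,175.7,z),"T",onz(T,220+245/8,215+222/8,z))
fe=onz(S,240,195,.137);be=onz(S,226.9,199,.118);le=onz(S,226.5,193,.137)
print(fe,be,le,[np.arctan2(*(fe-q)[1::-1]) for q in(be,le)])
# grip face corners in side view, top rim of grip
for u,v in((165,88),(220,88),(223,105),(163,105)): print(onz(S,200+u/6,160+v/6,.204).round(4))
for u,v in((218,203),(272,203),(272,278),(218,278)): print("T",onz(T,220+u/8,215+v/8,.204).round(4))
# tin rim circle
for u,v in((140,305),(295,290),(215,245),(220,355)): print("tinS",onz(S,200+u/6,160+v/6,.085).round(4))
for u,v in((187,270),(390,270),(285,172),(290,380)): print("tinT",onz(T,220+u/8,215+v/8,.085).round(4))
# rail ends
print(tri(S,(290,119.5),T,(162.5,182)),tri(S,(285,271.5),T,(371,197.5)))
E
```

```text
S griptop 67 [0.4613 0.0243 0.2002] [0.449 0.017 0.193] [0.473 0.034 0.207]
((460.8071594238281, 24.81991195678711), (15.897320747375488, 23.937294006347656), 85.40281677246094)
T griptop 66 [0.4611 0.03   0.2028] [0.449 0.022 0.194] [0.473 0.038 0.208]
((461.6076965332031, 30.363006591796875), (15.603816986083984, 23.770801544189453), 81.50253295898438)
(array([0.4649007 , 0.02914982, 0.20005655]), np.float64(0.003101350538955012))
S [0.46340346 0.02869426 0.2       ] T [0.46644085 0.02946369 0.2       ]
S [0.46371759 0.02431164 0.204     ] T [0.4659594 0.0291614 0.204    ]
[0.4795525  0.02476947 0.137     ] [0.4450475  0.03075688 0.118     ] [0.44537426 0.03349767 0.137     ] [np.float64(-0.17181224658993938), np.float64(-0.2500293911264922)]
[0.4529 0.0285 0.204 ]
[0.4749 0.0275 0.204 ]
[0.4761 0.0174 0.204 ]
[0.4523 0.0185 0.204 ]
T [0.4719 0.0372 0.204 ]
T [0.4714 0.021  0.204 ]
T [0.4489 0.0213 0.204 ]
T [0.4494 0.0374 0.204 ]
tinS [0.4336 0.0203 0.085 ]
tinS [0.501  0.0261 0.085 ]
tinS [0.4659 0.0551 0.085 ]
tinS [ 0.4684 -0.0103  0.085 ]
tinT [0.4646 0.058  0.085 ]
tinT [ 0.4625 -0.0107  0.085 ]
tinT [0.497  0.0243 0.085 ]
tinT [0.4266 0.0237 0.085 ]
(array([0.62242614, 0.24494393, 0.20717548]), np.float64(0.0006779433964458161)) (array([ 0.56739674, -0.26553125,  0.21831916]), np.float64(0.003023189155651676))
```

Emit:
{"method": "carry_out", "body": {"commands": [[0.025,-0.023,-0.03,0,0,0.1],[0.055,-0.051,-0.055,0,0,0.2],[0.085,-0.079,-0.08,0,0,0.3],[0.115,-0.107,-0.1,0,0,0.4],[0.148,-0.138,-0.12,0,0,0.498]], "jaw": 0.6}}

```text
time: 0.6
tool_pos: [0.2864, -0.3298, 0.3016]
ee_rot: [-3.141, 0.0, -0.135]
wrist_force: [1.2, 0.2, 0.5]
width: 0.0581
finger_force: 0.0
```

```bash
cat >> h.py <<'E'
def to(x,y,z,yaw):
    from scipy.spatial.transform import Rotation as Q
    o=get_obs();A=Q.from_euler("xyz",o["ee_rot"]);B=Q.from_euler("xyz",[np.pi,0,yaw])
    print("t",o["time"],o["tool_pos"].round(4),o["ee_rot"].round(4),"w",o["width"].round(4),o["finger_force"],o["wrist_force"].round(2))
    print("shift",A.inv().apply(np.array([x,y,z])-o["tool_pos"]).round(4),"turn",(A.inv()*B).as_rotvec().round(4))
E
python3 -c "
from h import *
to(.462,.028,.30,-.13)"
```

```text
Traceback (most recent call last):
  File "h.py", line 18, in to
    print("t",o["time"],o["tool_pos"].round(4),o["ee_rot"].round(4),"w",o["width"].round(4),o["finger_force"],o["wrist_force"].round(2))
                                                                        ^^^^^^^^^^^^^^^^
AttributeError: 'float' object has no attribute 'round'
```

Emit:
{"method": "carry_out", "body": {"commands": [[0.013,-0.038,0,0,0,0],[0.028,-0.083,0,0,0,0],[0.043,-0.128,0,0,0,0],[0.058,-0.173,0,0,0,0],[0.074,-0.218,0,0,0,0]]}}

```text
time: 1.1
tool_pos: [0.3881, -0.1228, 0.3009]
ee_rot: [3.141, 0.0, -0.131]
wrist_force: [0.2, -0.5, 0.2]
width: 0.0566
finger_force: 0.0
```

Emit:
{"method": "carry_out", "body": {"commands": [[0.015,-0.045,0,0,0,0],[0.03,-0.09,0,0,0,0],[0.045,-0.13,0,0,0,0],[0.054,-0.16,0,0,0,0],[0.054,-0.16,0,0,0,0]]}}

```text
time: 1.6
tool_pos: [0.4627, 0.0301, 0.2999]
ee_rot: [-3.141, 0.002, -0.124]
wrist_force: [-0.4, -0.8, 0.1]
width: 0.0565
finger_force: 0.0
```

```bash
sed -i 's/o\["width"\].round(4)/round(o["width"],4)/' h.py
python3 - <<'E'
from h import *
to(.462,.028,.168,-.13)
for n in("side","top"):
    s=snapshot(n);np.savez(f"pics/{n}1.npz",**s)
    if n=="side": cv2.imwrite("pics/s1.png",cv2.resize(s["img"][100:260,170:330],(600,600))[:,:,::-1])
E
```

```text
t 1.6 [0.4627 0.0301 0.2999] [-3.1407e+00  2.4000e-03 -1.2440e-01] w 0.0565 0.0 [-0.42 -0.76  0.09]
shift [-1.000e-04  2.300e-03  1.318e-01] turn [-0.0009  0.0024  0.0056]
```

View pics/s1.png

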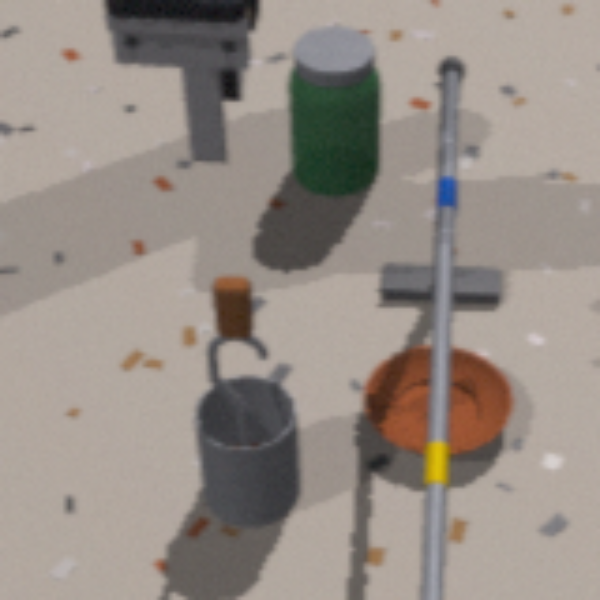

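The gripper hangs over the tin with its finger near crop (205,110), and the grip is below it at (233,305). It is lined up, so I'm descending.

Emit:
{"method": "carry_out", "body": {"commands": [[0,0.001,0.035,0,0,0],[0,0.002,0.075,0,0,0],[0,0.002,0.11,0,0,0],[0,0.002,0.13,0,0,0],[0,0.002,0.132,0,0,0]]}}

```text
time: 2.2
tool_pos: [0.4593, 0.0235, 0.1658]
ee_rot: [3.141, 0.007, -0.133]
wrist_force: [0.3, 0.4, -0.1]
width: 0.0563
finger_force: 0.0
```

Emit:
{"method": "carry_out", "body": {"commands": [[0,0,0,0,0,0],[0,0,0,0,0,0],[0,0,0,0,0,0],[0,0,0,0,0,0],[0,0,0,0,0,0]], "jaw": 0}}

```text
time: 2.7
tool_pos: [0.4624, 0.025, 0.17]
ee_rot: [-3.142, -0.001, -0.13]
wrist_force: [-0.0, 0.5, -1.1]
width: 0.0198
finger_force: 0.1
```

Emit:
{"method": "carry_out", "body": {"commands": [[0,0,0,0,0,0],[0,0,0,0,0,0],[0,0,0,0,0,0],[0,0,0,0,0,0],[0,0,0,0,0,0]]}}

```text
time: 3.2
tool_pos: [0.4623, 0.0251, 0.1697]
ee_rot: [-3.141, -0.001, -0.13]
wrist_force: [0.4, 0.8, 4.1]
width: 0.0155
finger_force: 30.0
```

Emit:
{"method": "carry_out", "body": {"commands": [[0,0,-0.01,0,0,0],[0,0,-0.03,0,0,0],[0,0,-0.055,0,0,0],[0,0,-0.08,0,0,0],[0,0,-0.1,0,0,0]]}}

```text
time: 3.7
tool_pos: [0.4618, 0.0247, 0.2703]
ee_rot: [3.141, 0.0, -0.131]
wrist_force: [-0.2, 1.2, -1.8]
width: 0.0157
finger_force: 29.9
```

Emit:
{"method": "carry_out", "body": {"commands": [[0,0,-0.006,0,0,0],[0,0,-0.006,0,0,0],[0,0,-0.006,0,0,0],[0,0,-0.006,0,0,0],[0,0,-0.006,0,0,0]]}}

```text
time: 4.2
tool_pos: [0.4614, 0.025, 0.2739]
ee_rot: [3.141, 0.002, -0.13]
wrist_force: [0.0, 0.4, -1.0]
width: 0.0153
finger_force: 29.9
```

```bash
python3 - <<'E'
from h import *
to(.52,-.135,.275,-.103)
im=[]
for n,b in(("side",(190,90,320,220)),("top",(200,170,330,270))):
    s=snapshot(n);np.savez(f"pics/{n}2.npz",**s);u0,v0,u1,v1=b
    im.append(cv2.resize(s["img"][v0:v1,u0:u1],(400,400)))
cv2.imwrite("pics/c2.png",np.hstack(im)[:,:,::-1])
E
```

```text
t 4.2 [0.4614 0.025  0.2739] [ 3.1413e+00  2.5000e-03 -1.3020e-01] w 0.0153 29.90599662065506 [ 0.03  0.42 -0.98]
shift [ 0.0788  0.151  -0.0013] turn [ 0.0003  0.0025 -0.0272]
```

View pics/c2.png

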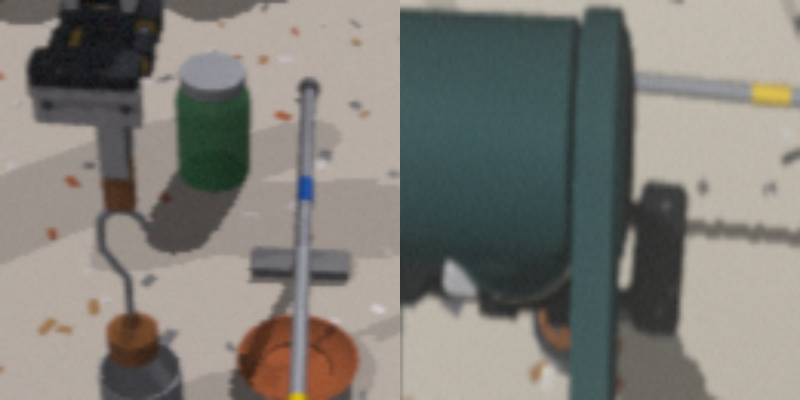

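The tamper is held and its foot, at left-crop (132,335), is just above the tin rim. I'll work out the hook axis relative to the TCP from the side view and range data.

```bash
python3 - <<'E'
from h import *
S=load("pics/side2.npz")
k=130/400
fe=onz(S,190+151*k,90+228*k,.241);le=onz(S,190+102*k,90+228*k,.241);print(fe,le,(fe+le)/2,np.arctan2(*(fe-le)[1::-1]))
u0,v0,u1,v1=205,150,255,215;v,u=np.mgrid[v0:v1,u0:u1];z=S["range_z"][v0:v1,u0:u1]
P=(np.stack([(u-S["cx"])/S["fx"]*z,(v-S["cy"])/S["fy"]*z,z],-1)-S["t"])@S["R"]
rgb=S["img"][v0:v1,u0:u1]
ok=(z>0)&(P[...,2]>.10)&(P[...,0]<.5)&(abs(P[...,1]-.02)<.04)
for lo in np.arange(.1,.28,.01):
    Q=P[ok&(P[...,2]>=lo)&(P[...,2]<lo+.01)]
    if len(Q): print(round(lo,2),len(Q),Q.mean(0).round(4),Q[:,0].min().round(4),Q[:,0].max().round(4))
E
```

```text
[0.48258646 0.02304744 0.241     ] [0.44550049 0.02470021 0.241     ] [0.46404348 0.02387382 0.241     ] -0.044536319441250576
0.1 16 [0.4609 0.0117 0.1082] 0.4397 0.4807
0.11 42 [0.4606 0.0104 0.1151] 0.4402 0.481
0.12 68 [0.4602 0.0144 0.1263] 0.438 0.4792
0.13 107 [0.4597 0.0204 0.134 ] 0.4388 0.4792
0.14 23 [0.4582 0.0224 0.1454] 0.4522 0.4649
0.15 8 [0.4614 0.0238 0.1538] 0.458 0.4654
0.16 7 [0.4587 0.0238 0.1645] 0.456 0.4614
0.17 11 [0.4594 0.0243 0.1745] 0.4567 0.462
0.18 9 [0.4602 0.0236 0.1863] 0.4577 0.4628
0.19 11 [0.4567 0.0248 0.1945] 0.4534 0.4605
0.2 13 [0.4517 0.0244 0.2054] 0.4472 0.4564
0.21 11 [0.445  0.0253 0.2146] 0.4407 0.4499
0.22 10 [0.4421 0.0255 0.224 ] 0.4389 0.4458
0.23 10 [0.4424 0.0242 0.235 ] 0.4399 0.4447
0.24 16 [0.4576 0.0224 0.2459] 0.4409 0.4782
0.25 32 [0.4601 0.0222 0.2557] 0.4413 0.4784
0.26 23 [0.4599 0.0183 0.2662] 0.4469 0.472
0.27 38 [0.4601 0.0174 0.2751] 0.4479 0.4709
```

Emit:
{"method": "carry_out", "body": {"commands": [[0.01,0.02,0,0,0,-0.005],[0.027,0.052,0,0,0,-0.01],[0.046,0.088,0,0,0,-0.02],[0.064,0.124,0,0,0,-0.027],[0.08,0.154,0,0,0,-0.027]]}}

```text
time: 4.8
tool_pos: [0.5215, -0.14, 0.2747]
ee_rot: [3.141, 0.001, -0.104]
wrist_force: [-0.1, 0.8, -0.9]
width: 0.0158
finger_force: 29.9
```

Emit:
{"method": "carry_out", "body": {"commands": [[0,0,0,0,0,0],[0,0,0,0,0,0],[0,0,0,0,0,0],[0,0,0,0,0,0],[0,0,0,0,0,0]]}}

```text
time: 5.3
tool_pos: [0.5212, -0.1371, 0.2757]
ee_rot: [3.141, -0.001, -0.102]
wrist_force: [0.2, 0.0, -0.7]
width: 0.0162
finger_force: 30.0
```

```bash
python3 - <<'E'
from h import *
to(.5805,-.1438,.274,-.103)
im=[]
for n,b in(("side",(200,150,330,280)),("top",(250,150,380,250))):
    s=snapshot(n);np.savez(f"pics/{n}3.npz",**s);u0,v0,u1,v1=b
    im.append(cv2.resize(s["img"][v0:v1,u0:u1],(400,400)))
cv2.imwrite("pics/c3.png",np.hstack(im)[:,:,::-1])
E
```

```text
t 5.3 [ 0.5212 -0.1371  0.2757] [ 3.1414e+00 -9.0000e-04 -1.0170e-01] w 0.0162 29.950438141822815 [ 0.19  0.04 -0.72]
shift [0.0597 0.0006 0.0017] turn [ 0.0002 -0.0009  0.0013]
```

View pics/c3.png

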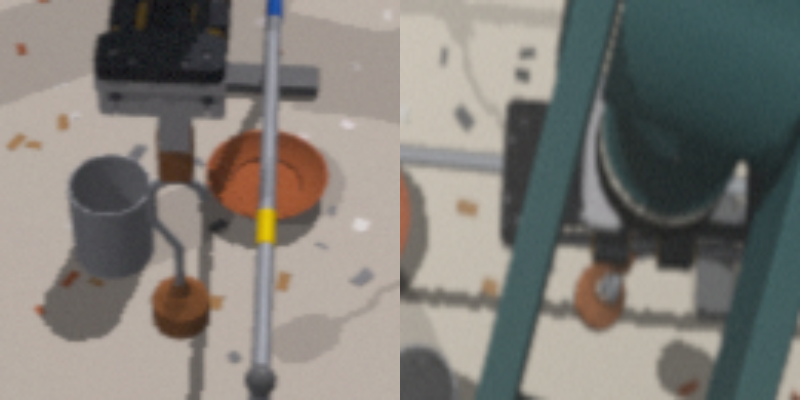

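The hook is left of the rail with its mouth facing it, between crop (150,200) and (210,195). The yellow band is at (266,227). I'm moving in.

Emit:
{"method": "carry_out", "body": {"commands": [[0.012,0,0,0,0,0],[0.026,0,0,0,0,0],[0.04,0.001,0,0,0,0],[0.052,0.001,0,0,0,0],[0.061,0.001,0,0,0,0]]}}

```text
time: 5.9
tool_pos: [0.5832, -0.1454, 0.2746]
ee_rot: [-3.141, 0.0, -0.103]
wrist_force: [0.1, 0.7, -1.7]
width: 0.0156
finger_force: 30.0
```

Emit:
{"method": "carry_out", "body": {"commands": [[0,0,0.008,0,0,0],[0,0,0.016,0,0,0],[0,0,0.024,0,0,0],[0,0,0.03,0,0,0],[0,0,0.03,0,0,0]]}}

```text
time: 6.4
tool_pos: [0.5809, -0.1452, 0.2436]
ee_rot: [-3.141, 0.003, -0.103]
wrist_force: [0.1, 0.2, -1.1]
width: 0.0156
finger_force: 30.0
```

```bash
python3 - <<'E'
from h import *
to(.5805,-.1438,.237,-.103)
s=snapshot("side");np.savez(f"pics/side4.npz",**s)
cv2.imwrite("pics/c4.png",cv2.resize(s["img"][150:280,220:350],(600,600),interpolation=2)[:,:,::-1])
E
```

```text
t 6.4 [ 0.5809 -0.1452  0.2436] [-3.1411e+00  2.5000e-03 -1.0330e-01] w 0.0156 29.95052844285965 [ 0.1   0.22 -1.1 ]
shift [-0.0006 -0.0013  0.0066] turn [-0.0005  0.0025 -0.0003]
```

View pics/c4.png

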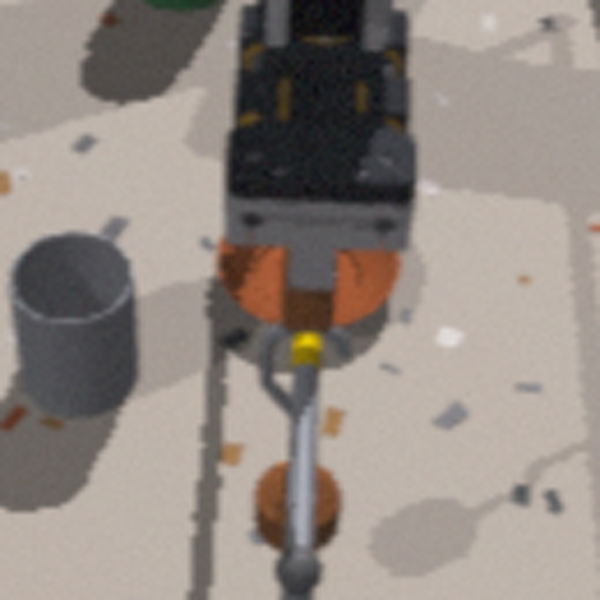

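The rail and yellow band (306,350) now pass through the hook, centred between its sides at about (270,350) and (345,345). I'm lowering until it touches.

Emit:
{"method": "carry_out", "body": {"commands": [[0,-0.001,0.002,0,0,0],[0,-0.001,0.004,0,0,0],[0,-0.001,0.005,0,0,0],[0,-0.001,0.006,0,0,0],[0,-0.001,0.006,0,0,0]]}}

```text
time: 6.95
tool_pos: [0.5819, -0.1444, 0.2391]
ee_rot: [3.142, 0.0, -0.103]
wrist_force: [0.2, 0.3, -0.3]
width: 0.0157
finger_force: 30.0
```

Emit:
{"method": "carry_out", "body": {"commands": [[0,0,0.0005,0,0,0],[0,0,0.001,0,0,0],[0,0,0.001,0,0,0],[0,0,0.001,0,0,0],[0,0,0.001,0,0,0]]}}

```text
time: 7.45
tool_pos: [0.582, -0.1444, 0.2382]
ee_rot: [3.141, -0.0, -0.103]
wrist_force: [-0.1, -0.2, -1.0]
width: 0.0157
finger_force: 30.0
```

Emit:
{"method": "carry_out", "body": {"commands": [[0,0,0.0005,0,0,0],[0,0,0.001,0,0,0],[0,0,0.0015,0,0,0],[0,0,0.0015,0,0,0],[0,0,0.0015,0,0,0]]}}

```text
time: 7.95
tool_pos: [0.582, -0.1444, 0.2367]
ee_rot: [3.141, -0.0, -0.103]
wrist_force: [0.1, -0.8, -0.9]
width: 0.0157
finger_force: 30.0
```

Emit:
{"method": "carry_out", "body": {"commands": [[0,0,0.0005,0,0,0],[0,0,0.001,0,0,0],[0,0,0.001,0,0,0],[0,0,0.001,0,0,0],[0,0,0.001,0,0,0]]}}

```text
time: 8.45
tool_pos: [0.5821, -0.1445, 0.2364]
ee_rot: [3.141, -0.001, -0.103]
wrist_force: [0.0, -0.3, 2.7]
width: 0.0159
finger_force: 30.0
```

Contact was felt at TCP z of about 0.2365, so it is hooked at yellow. I'll ease off by about 1 mm and slide slowly to the left.

Emit:
{"method": "carry_out", "body": {"commands": [[0,-0.004,-0.001,0,0,0],[0,-0.014,-0.001,0,0,0],[0,-0.028,-0.001,0,0,0],[0,-0.043,-0.001,0,0,0],[0,-0.058,-0.001,0,0,0]]}}

```text
time: 8.95
tool_pos: [0.588, -0.0849, 0.2365]
ee_rot: [-3.141, 0.0, -0.102]
wrist_force: [-0.2, -1.6, 0.5]
width: 0.0152
finger_force: 29.9
```

Emit:
{"method": "carry_out", "body": {"commands": [[0,-0.015,0,0,0,0],[0,-0.03,0,0,0,0],[0,-0.045,0,0,0,0],[0,-0.06,0,0,0,0],[0,-0.075,0,0,0,0]]}}

```text
time: 9.45
tool_pos: [0.5957, -0.0107, 0.2365]
ee_rot: [-3.141, 0.0, -0.103]
wrist_force: [0.4, -0.4, -0.7]
width: 0.0157
finger_force: 29.9
```

Emit:
{"method": "carry_out", "body": {"commands": [[0,-0.015,0,0,0,0],[0,-0.03,0,0,0,0],[0,-0.045,0,0,0,0],[0,-0.06,0,0,0,0],[0,-0.075,0,0,0,0]]}}

```text
time: 9.95
tool_pos: [0.6035, 0.0638, 0.2365]
ee_rot: [-3.142, 0.0, -0.103]
wrist_force: [-0.5, -1.3, -2.0]
width: 0.0159
finger_force: 29.9
```

Emit:
{"method": "carry_out", "body": {"commands": [[0,-0.013,0,0,0,0],[0,-0.024,0,0,0,0],[0,-0.031,0,0,0,0],[0,-0.033,0,0,0,0],[0,-0.033,0,0,0,0]]}}

```text
time: 10.45
tool_pos: [0.6068, 0.0956, 0.2366]
ee_rot: [-3.141, 0.0, -0.103]
wrist_force: [0.6, 0.8, -1.1]
width: 0.0156
finger_force: 30.0
```

```bash
python3 - <<'E'
from h import *
to(.606,.0953,.2365,-.103)
im=[]
for n,b in(("side",(220,90,350,220)),("top",(170,150,300,250))):
    s=snapshot(n);np.savez(f"pics/{n}5.npz",**s);u0,v0,u1,v1=b
    im.append(cv2.resize(s["img"][v0:v1,u0:u1],(400,400)))
cv2.imwrite("pics/c5.png",np.hstack(im)[:,:,::-1])
E
```

```text
t 10.45 [0.6068 0.0956 0.2366] [-3.1414e+00  1.0000e-04 -1.0290e-01] w 0.0156 29.955521821975708 [ 0.64  0.79 -1.13]
shift [-0.0008  0.0004  0.0001] turn [-0.0002  0.0001  0.0001]
```

View pics/c5.png

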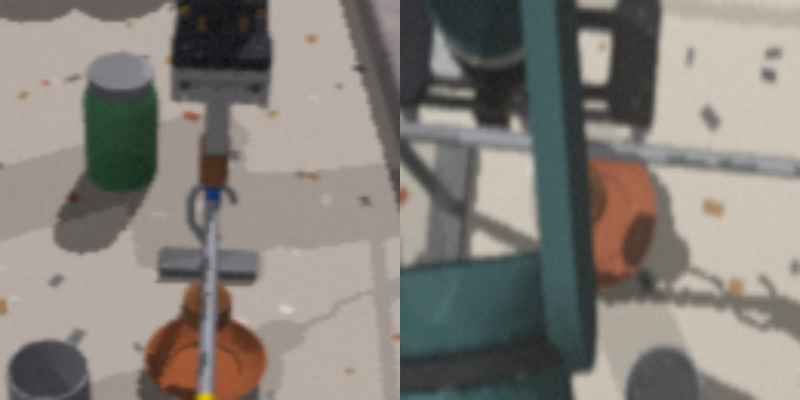

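The hook is at the blue band (crop (211,193)) with the foot above the saucer. I'll lower it to touch, then release and rise.

Emit:
{"method": "carry_out", "body": {"commands": [[0,0,0.0005,0,0,0],[0,0,0.001,0,0,0],[0,0,0.001,0,0,0],[0,0,0.001,0,0,0],[0,0,0.001,0,0,0]]}}

```text
time: 11.05
tool_pos: [0.6069, 0.0951, 0.2364]
ee_rot: [3.141, -0.001, -0.103]
wrist_force: [-0.1, -0.3, 3.6]
width: 0.0156
finger_force: 30.0
```

Emit:
{"method": "carry_out", "body": {"commands": [[0,0,0,0,0,0],[0,0,0,0,0,0],[0,0,0,0,0,0],[0,0,0,0,0,0],[0,0,0,0,0,0]], "jaw": 0.5}}

```text
time: 11.55
tool_pos: [0.6068, 0.0953, 0.2354]
ee_rot: [3.141, 0.0, -0.103]
wrist_force: [-0.2, -0.4, 0.3]
width: 0.047
finger_force: 0.0
```

Emit:
{"method": "carry_out", "body": {"commands": [[0,0,-0.01,0,0,0],[0,0,-0.03,0,0,0],[0,0,-0.06,0,0,0],[0,0,-0.09,0,0,0],[0,0,-0.12,0,0,0]]}}

```text
time: 12.05
tool_pos: [0.6066, 0.0953, 0.3578]
ee_rot: [-3.141, -0.001, -0.103]
wrist_force: [-0.0, 0.6, -0.1]
width: 0.0471
finger_force: 0.0
```

Emit:
{"method": "carry_out", "body": {"commands": [[-0.03,0,0,0,0,0],[-0.07,0,0,0,0,0],[-0.11,0,0,0,0,0],[-0.15,0,0,0,0,0],[-0.18,0,0,0,0,0]]}}

```text
time: 12.55
tool_pos: [0.4257, 0.114, 0.3573]
ee_rot: [-3.141, -0.002, -0.103]
wrist_force: [-0.9, -0.3, 1.7]
width: 0.0469
finger_force: 0.0
```

Emit:
{"method": "carry_out", "body": {"commands": [[0,0,0,0,0,0],[0,0,0,0,0,0],[0,0,0,0,0,0],[0,0,0,0,0,0],[0,0,0,0,0,0]]}}

```text
time: 13.05
tool_pos: [0.4285, 0.1137, 0.3549]
ee_rot: [3.141, 0.002, -0.104]
wrist_force: [-0.4, 0.9, -0.2]
width: 0.047
finger_force: 0.0
```

```bash
python3 - <<'E'
from h import *
im=[]
for n,b in(("side",(200,90,330,220)),("top",(170,150,300,250))):
    s=snapshot(n);np.savez(f"pics/{n}6.npz",**s);u0,v0,u1,v1=b
    im.append(cv2.resize(s["img"][v0:v1,u0:u1],(400,400)))
cv2.imwrite("pics/c6.png",np.hstack(im)[:,:,::-1])
E
```

```text
(no output)
```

View pics/c6.png

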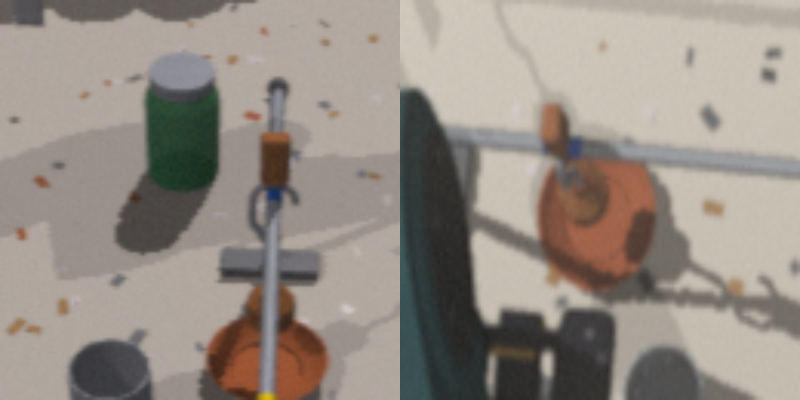

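The tamper hangs by its hook at the blue band with its foot over the saucer, and the jar and tin are in place. I'll check that it has settled and nothing else moved, then hand in.

Emit:
{"method": "carry_out", "body": {"commands": [[0,0,0,0,0,0],[0,0,0,0,0,0],[0,0,0,0,0,0],[0,0,0,0,0,0],[0,0,0,0,0,0]]}}

```text
time: 13.65
tool_pos: [0.4277, 0.1139, 0.3557]
ee_rot: [3.142, -0.0, -0.103]
wrist_force: [0.0, 0.3, -0.1]
width: 0.047
finger_force: 0.0
```

```bash
python3 - <<'E'
from h import *
A,B=load("pics/side6.npz"),snapshot("side")
O=((3,120,60),(15,255,255))
for n,lo,hi,b in(("grip",*O,(275,130,300,152)),("foot",*O,(275,180,300,194)),("jar",(45,80,30),(80,255,255),(240,105,280,155)),("pail",(105,120,60),(125,255,255),(220,340,360,420))):
    print(n,[blob(s,lo,hi,b)[0].round(2) for s in(load("pics/side0.npz"),A,B)])
d0=load("pics/side0.npz")
for n,(u,v,w,h) in(("tin",(220,205,255,240)),("saucer",(262,192,284,225))):
    print(n,np.abs(B["img"][v:h,u:w].astype(int)-d0["img"][v:h,u:w]).mean().round(1))
E
```

```text
Traceback (most recent call last):
  File "h.py", line 14, in blob
    n,l,st,c=cv2.connectedComponentsWithStats(m);i=1+np.argmax(st[1:,4]);return c[i]+[u0,v0],st[i]
                                                     ~~~~~~~~~^^^^^^^^^^
ValueError: attempt to get argmax of an empty sequence
```

```bash
python3 - <<'E'
from h import *
O=((3,120,40),(17,255,255));D=load("pics/side0.npz");A=load("pics/side6.npz");B=snapshot("side")
for n,b in(("grip",(275,130,300,152)),("foot",(275,180,300,194))): print(n,[blob(s,*O,b)[0].round(2) for s in(A,B)])
for n,(u,v,w,h) in(("tin",(220,220,255,240)),("saucer",(262,200,284,225)),("jar",(240,105,275,155)),("pail",(230,350,355,420))):
    print(n,np.abs(B["img"][v:h,u:w].astype(int)-D["img"][v:h,u:w]).mean().round(1))
E
```

```text
grip [array([289.05, 140.65]), array([289.01, 140.68])]
foot [array([292.35, 188.  ]), array([292.26, 188.26])]
tin 4.8
saucer 8.7
jar 9.7
pail 5.4
```

Nothing is swinging, and the other objects haven't moved.

```bash
python3 -c "
from bench import *
print(close_job())"
```

```text
the job is handed in; nothing more can be done
None
```

The tamper was hooked on at the yellow band, slid along to the blue band and left hanging still over the saucer, with the tin, saucer, jar and pail where they were; I handed the job in at about 14 s (limit 48 s), but no verdict came back.

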